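# Hold the shaft collar on its flat in front of the set-screw driver

## Task

First slide the carriage until its upright shaft stands straight in front of the tip of the fixed set-screw driver, then turn the shaft until the flat you can feel on it squarely faces that tip. Then thread the collar with the set-screw down over the shaft, its screw pointing at the driver, until the screw is level with the driver tip, draw the collar back so that the inner end of its screw bears firmly on the flat, and finish while still holding it there, clear of the carriage. Leave the plain spacer ring and the screwdriver where they are.

Things in the scene. Friction and masses are not known exactly. Their poses are not given: they have to be found in the camera images.
- bit_tip (a point): Tip of the fixed horizontal set-screw driver, 65 mm above the table. Bit 6 mm, chuck 20 mm and grey body 36 mm thick lie behind it; highest point 83 mm above the table. x axis: from the shaft's side into the driver (the bit points to -x); y: sliding direction of the carriage; z up. With the carriage right, the shaft axis is 45 mm from this tip along -x.
- carriage (a joint): Position (m) of the carriage, a dark block 90 x 70 mm, top 31 mm above the table (36 mm with its brass bearing), on its two bars: 0 to 0.14, growing along y of bit_tip. At 0.100 the shaft stands straight in front of the driver tip. It slides stiffly (about 4 N), stays where it is left, and can be drawn along by the gripped shaft.
- shaft (a joint): Turn (rad) of the upright shaft in the carriage, counter-clockwise from above positive; 0 when its flat squarely faces the driver tip. Starts between 0.5 and 1.5. It turns stiffly (about 0.06 N m) and stays where it is left.
- shaft_top (a point): Centre of the upper end of the upright steel shaft, on its axis, 110 mm above the table. 24 mm diameter, with one flat 6 mm deep from 48 mm above the table to the top: pinched across the flat it is 18 mm thick (6 mm on the flat's side of the axis, 12 mm on the other), elsewhere up to 24 mm. The top 8 mm taper. x axis: straight out of the flat; z up.
- flat (a point): Point on the shaft's flat, 6 mm from the shaft axis, 65 mm above the table, level with the driver tip. x axis straight out of the flat, z up.
- collar_center (a point): Centre (half-way up) of the loose aluminium collar: ring 48 mm outside, 30 mm bore, 26 mm high, 0.08 to 0.17 kg, at first flat on the table. A dark 8 mm set-screw runs radially through its wall at half height, along the collar's x axis, from 28 mm (4 mm proud of the outside) to 8.5 mm from the centre. It passes down the shaft only with the screw on the flat's side; let go, it drops.
- screw_tip (a point): Inner end of the collar's set-screw, inside the bore, 8.5 mm from collar_center along the collar's x axis (which points outward to the screw's head), at half height. Axes as collar_center.
- spacer_center (a point): Centre of a plain loose spacer ring, 52 mm outer diameter, 12 mm high, without a screw; not to be used.
- screwdriver: Loose black-handled screwdriver lying on the table, 170 mm long; to be left alone.
Things that resemble listed ones, but are neither listed nor needed, are in the scene too. What is shaped like the part that bears collar_center but pink is not meant.

How it is judged:
By the outcome, as a careful person would: the job done as asked, in the order asked, and still so for the second after the job is handed in, while the arm keeps its last pose, push and grip.
It also fails if it takes over 54 s, if anything falls off the work surface, if the arm or the gripper's body presses on something with over 40 N, if the wrist force passes 120 N, or if a joint passes its speed limit or range.

## Robot

A 7-joint arm with a two-finger parallel gripper is mounted at the origin on the work surface. World frame = base frame: x ahead of the robot, y to its left, z up, the work surface at z = 0. Lengths are in m, angles in rad, forces in N, time in s.
With the tool pointing down it reaches from about 0.425 to 0.875 m from the base axis. Payload 8.4 kg.
Tool frame: the origin (TCP) lies on the front face of the gripper's body, between the roots of the fingers; the fingertips stand 70 mm ahead of it and the grasp point (between the pads) lies 51 mm ahead of it; z points along the fingers, y is the line along which they close (so a half turn about z gives the same grasp; the last joint's range is limited). The gripper opens to 87 mm and grips with 3 to 60 N. Pads are 19 mm wide; open, the fingers measure 117 mm over their backs; the gripper's body (75 mm by 190 mm) begins 51 mm behind the grasp point.
Start: joints at [1.002, 0.333, 0.04, 1.465, -0.013, 1.343, -0.059], TCP at [0.294, -0.58, 0.292] pointing down, gripper open.
Joint ranges: [-2.58, 2.58], [-0.38, 2.09], [-1.3, 1.39], [0.25, 2.4], [-1.5, 4.64], [0.08, 2.09], [-2.65, 2.65]. Speed limits (rad/s): [2.22, 2.22, 2.79, 2.79, 3.14, 3.14, 3.14].

## Interface

Orientations are given as a rotation vector (axis times angle).
In Python, from plant import ctrl, imaging gives the robot as it stands.
- The arm moves only by the tool jog_arm, never from a script. Its argument "steps" is a list of rows, each an object with "translation": the shift along the tool's x, y, z in units of 25 mm (1.0 is 25 mm), a list of three; "angular": the turn, a rotation vector about the tool's x, y, z in units of 8 degrees (1.0 is 8 degrees), a list of three; "gripper": the opening, from 0 (shut) to 1 (fully open). A call has 1 to 8 rows; each row is the pose to reach, as a shift and turn from the pose commanded when the call began, along the tool's axes at that moment; what a row does not reach only later rows make up. A row lasts 1/10 s, in which the tool goes at most 50 mm and 8.59 degrees, less where a joint would pass 70% of its speed; a pose out of reach is approached as far as the arm can. A call with a gripper value outside its range is refused whole. The fingers move at their own pace and stop on an object; "squeeze" is the grip in N (left out, the last holds). Time passes only in rows, so rows that repeat a pose let the fingers close. It gives the time, the measured TCP pose, the force, the opening and the grip force at its end, in the units of the state.
- ctrl.state(): the state, without advancing time (a new reading comes with each control period).
- imaging.capture(name): name is "scene" or "top" or "wrist"; returns the picture (384x512x3 uint8, blue, green, red); there is no depth.
- imaging.calibration(name): a dict with "vertical_fov" (degrees; the focal length in pixels is half the picture's height over the tangent of half this angle, whatever the lens; pixels are square), "cx", "cy" (the principal point, pixels), "dist" ([k1, k2, p1, p2, k3] as OpenCV has them; the pictures are not rectified), "view" (4x4, takes a point from world to camera coordinates). Camera axes: x right, y up, looking along -z (the intrinsics and any distortion apply to the point x, -y, -z); pixel columns grow to the right and rows downward; lengths in m; the calibration is good to about 2 mm. A picture is of the moment at which its call begins: read the wrist's pose just before it. calibration takes no time and is no camera call; for the wrist camera it gives the pose at the moment of the call.
- ctrl.close_job(): hands the job in; it is judged then, once.
The state is a dict: "t": time; "qpos": joint angles; "joint_vel": joint speeds; "joint_efforts": joint torques, N m; "tool_pos": TCP position; "tool_rot": TCP orientation; "contact_force": force on the tool from outside, world axes, zero at the start; "ft_torque": the same for the moment, N m; "grip_width": finger opening in m; "grip_force": force on a finger pad.
Only numpy, scipy, OpenCV 4.12 (cv2) and the standard library are available. Lean on these libraries where they do the work, as an engineer would, in place of code of your own. Each camera call takes 0.05 s, during which the arm holds its last target. There are 200 camera calls.

## Working session

There is one attempt and no reset: what is moved stays moved. The work goes in short steps, Python scripts to look and compute and a tool call to move; the robot and the scene stay as the last step left them, time stands still between calls to the robot, and variables do not carry over. Pictures are saved under pics/ and viewed, at most 10 in all, crops included, and the job is handed in when it is done.

Besides the shell and the picture viewer there is one more tool, called after "Request:" in YAML: its name, and indented under it one key for each argument. jog_arm: Moves the arm, as the interface text tells. Its arguments: {"type":"object","properties":{"steps":{"type":"array"},"squeeze":{"type":"number"}},"required":["steps"]}

```bash
ls; mkdir -p pics; cat > h.py <<'E'
import numpy as np, cv2
from plant import ctrl, imaging
from scipy.spatial.transform import Rotation as R
def K(c):
    f=192/np.tan(np.radians(c["vertical_fov"])/2)
    return np.array([[f,0,c["cx"]],[0,f,c["cy"]],[0,0,1.]])
def ray(c,px):
    u=cv2.undistortPoints(np.array([[px]],float),K(c),np.array(c["dist"],float))[0,0]
    V=np.array(c["view"]); d=V[:3,:3].T@np.array([u[0],-u[1],-1.]); o=-V[:3,:3].T@V[:3,3]
    return o,d/np.linalg.norm(d)
def at_z(c,px,z):
    o,d=ray(c,px); return o+d*(z-o[2])/d[2]
def tri(l):
    A=np.zeros((3,3));b=np.zeros(3);rs=[ray(c,p) for c,p in l]
    for o,d in rs:
        P=np.eye(3)-np.outer(d,d);A+=P;b+=P@o
    x=np.linalg.solve(A,b)
    return x,[np.linalg.norm(np.cross(d,x-o)) for o,d in rs]
def proj(c,X):
    V=np.array(c["view"]);p=V[:3,:3]@np.array(X,float)+V[:3,3]
    return cv2.projectPoints(np.array([[p[0],-p[1],-p[2]]]),np.zeros(3),np.zeros(3),K(c),np.array(c["dist"],float))[0][0,0]
E
python3 - <<'E'
from h import *
for n in("scene","top"):
    c=imaging.calibration(n); print(n,c["vertical_fov"],c["cx"],c["cy"],c["dist"],np.round(ray(c,(256,192)),3).tolist())
    cv2.imwrite(f"pics/{n}0.png",imaging.capture(n))
s=ctrl.state();print(s)
a=cv2.imread("pics/scene0.png");b=cv2.imread("pics/top0.png")
E
```

```text
pics
scene 45.65584242432676 258.68104333012985 196.95160663138836 [-0.09019044  0.          0.          0.          0.        ] [[0.956, -0.503, 1.026], [-0.402, 0.417, -0.815]]
top 57.54774179033096 259.1206242719317 192.74836756222987 [-0.04312737  0.          0.          0.          0.        ] [[0.434, -0.005, 1.076], [0.109, -0.001, -0.994]]
{'t': 0.1, 'qpos': array([ 1.0017986 ,  0.33380432,  0.0398798 ,  1.46613752, -0.0134149 ,
        1.34331061, -0.05850026]), 'joint_vel': array([-6.70523977e-04, -5.66831815e-04, -1.89383204e-04, -1.86191629e-03,
       -3.93685291e-04,  4.74786721e-05, -2.48862613e-04]), 'joint_efforts': array([ 4.67910184e-03, -6.57809186e+01,  1.34027191e+00, -4.04710007e+01,
       -5.97191951e-02,  4.09417413e-02,  7.89489673e-05]), 'tool_pos': array([ 0.29410286, -0.57931054,  0.29149363]), 'tool_rot': array([-3.05402875e+00, -7.30840299e-01,  6.29993502e-04]), 'contact_force': array([-0.02176715, -0.90251986, -0.82583867]), 'ft_torque': array([0.01374061, 0.03204788, 0.02264213]), 'grip_force': 0.0, 'grip_width': 0.08698488748945447}
```

View pics/scene0.png

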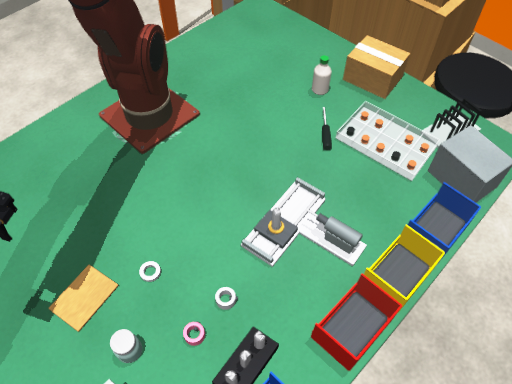

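View pics/top0.png

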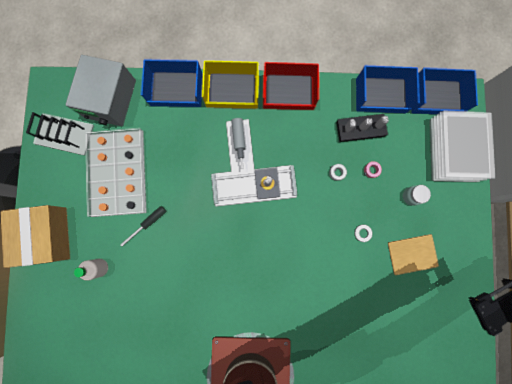

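The scene view shows the carriage with its shaft at about (275,215) and the driver at (335,230). There are two light rings, at (225,297) and (150,271), and a pink decoy at (193,333). In the top view the rings are at (338,172) and (364,233), the pink one at (373,170), the shaft at (267,183) and the driver at (239,150). I'll enlarge these areas.

```bash
python3 - <<'E'
import cv2,numpy as np
a=cv2.imread("pics/scene0.png");b=cv2.imread("pics/top0.png")
def cr(i,x,y,w,h,k): return cv2.resize(i[y:y+h,x:x+w],None,fx=k,fy=k,interpolation=cv2.INTER_CUBIC)
r1=np.hstack([cr(a,200,275,50,50,5),cr(a,125,246,50,50,5),cr(a,168,308,50,50,5)])
r2=np.hstack([cr(b,323,157,30,50,5),cr(b,349,218,30,50,5),cr(b,205,110,90,50*1,5)])
r2=cv2.copyMakeBorder(r2,0,0,0,0,cv2.BORDER_CONSTANT)
print(r1.shape,r2.shape)
cv2.imwrite("pics/c1.png",np.vstack([r1,r2]))
r3=np.hstack([cr(a,240,170,130,98,3),cr(b,205,110,98,98,4)[:294]])
cv2.imwrite("pics/c2.png",r3)
E
```

```text
(250, 750, 3) (250, 750, 3)
```

View pics/c1.png

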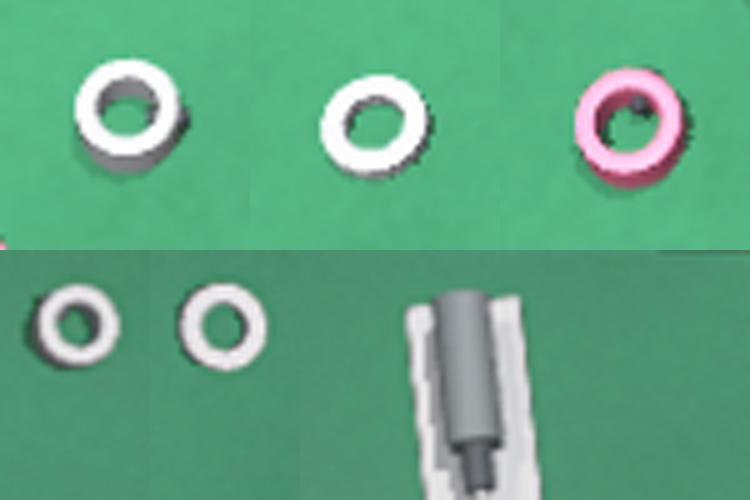

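View pics/c2.png

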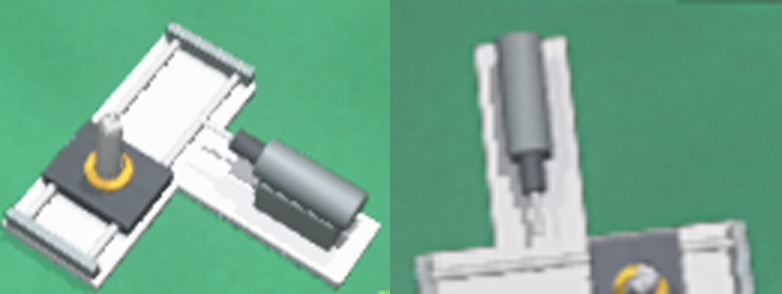

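The tall ring at scene (225.6,296.4) / top (338.4,172) is the collar; its dark screw head appears on the right of the scene crop, at about (237,299). The low ring at (150,271) is the spacer, and the pink ring is a decoy. The shaft top is at scene (277,209) / top (268.5,179), and the bit tip is at roughly scene (308,212) / top (240.5,170).

```bash
python3 - <<'E'
from h import *
s=imaging.calibration("scene");t=imaging.calibration("top");w=imaging.calibration("wrist")
for n,a,b in [("collartop",(225.6,296.4),(338.4,172)),("shafttop",(277,209.3),(268.5,179)),("bittip",(308.3,212.7),(240.5,170)),
 ("chuckfront",(321,217.5),(239,158)),("bodyback",(360,239),(237.5,120))]:
    print(n,np.round(tri([(s,a),(t,b)])[0],4),np.round(tri([(s,a),(t,b)])[1],4))
print("spacer", at_z(s,(149.9,270.8),.012),at_z(t,(363.7,233),.012))
print("collar head", at_z(s,(237,299),.015))
# rails: long plate corners in top
for p in [(212,183),(297,168),(297,195),(215,205)]: print(p,np.round(at_z(t,p,.015),3))
V=np.array(w["view"]);st=ctrl.state();Rt=R.from_rotvec(st["tool_rot"]).as_matrix()
print("tool axes\n",Rt.round(3));print("cam in tool",Rt.T@(-V[:3,:3].T@V[:3,3]-st["tool_pos"]),"\n",(Rt.T@V[:3,:3].T).round(3),w["vertical_fov"])
E
```

```text
collartop [ 0.6185 -0.2553  0.0227] [0.0015 0.0015]
shafttop [ 0.5774 -0.0387  0.1136] [0.0006 0.0006]
bittip [0.6132 0.0436 0.0458] [0.0015 0.0015]
chuckfront [0.6482 0.0492 0.055 ] [0.0023 0.0023]
bodyback [0.7599 0.0569 0.0724] [0.0035 0.0035]
spacer [ 0.43582439 -0.33571573  0.012     ] [ 0.4331007  -0.33638019  0.012     ]
collar head [ 0.64070038 -0.23812756  0.015     ]
(212, 183) [0.575 0.13  0.015]
(297, 168) [ 0.628 -0.13   0.015]
(297, 195) [ 0.544 -0.131  0.015]
(215, 205) [0.508 0.118 0.015]
tool axes
 [[ 0.892  0.453 -0.001]
 [ 0.453 -0.892  0.001]
 [-0.    -0.001 -1.   ]]
cam in tool [ 0.07865167  0.00061502 -0.09182131] 
 [[ 0.     0.958  0.285]
 [ 1.    -0.    -0.   ]
 [-0.     0.285 -0.958]] 66.70836088085622
```

Request:
jog_arm:
  steps:
    - {"translation": [17,-6.2,1.2],"angular": [0,0,2.4],"gripper": 1}
    - {"translation": [17,-6.2,1.2],"angular": [0,0,2.4],"gripper": 1}
    - {"translation": [17,-6.2,1.2],"angular": [0,0,2.4],"gripper": 1}
    - {"translation": [17,-6.2,1.2],"angular": [0,0,2.4],"gripper": 1}
    - {"translation": [17,-6.2,1.2],"angular": [0,0,2.4],"gripper": 1}
    - {"translation": [17,-6.2,1.2],"angular": [0,0,2.4],"gripper": 1}
    - {"translation": [17,-6.2,1.2],"angular": [0,0,2.4],"gripper": 1}
    - {"translation": [17,-6.2,1.2],"angular": [0,0,2.4],"gripper": 1}

```text
t: 0.9
tool_pos: [0.5651, -0.2889, 0.2657]
tool_rot: [-3.134, -0.211, 0.001]
contact_force: [1.5, -1.9, 1.4]
grip_width: 0.087
grip_force: 0.0
```

Request:
jog_arm:
  steps:
    - {"translation": [1.8,-1.2,1],"angular": [0,0,0],"gripper": 1}
    - {"translation": [1.8,-1.2,1],"angular": [0,0,0],"gripper": 1}
    - {"translation": [1.8,-1.2,1],"angular": [0,0,0],"gripper": 1}

```text
t: 1.2
tool_pos: [0.6054, -0.2524, 0.2391]
tool_rot: [-3.132, -0.217, 0.004]
contact_force: [-1.2, 0.1, 0.0]
grip_width: 0.0871
grip_force: 0.0
```

```bash
cat > snap.py <<'E'
import sys,pickle
from h import *
n=sys.argv[1]
s=ctrl.state();c=imaging.calibration("wrist");im=imaging.capture("wrist")
cv2.imwrite(f"pics/{n}.png",im);pickle.dump(c,open(f"pics/{n}.pkl","wb"))
print(s["t"],s["tool_pos"].round(4),s["tool_rot"].round(4))
E
python3 snap.py w1; python3 - <<'E'
from h import *
import pickle
c=pickle.load(open("pics/w1.pkl","rb"));print(proj(c,[.6185,-.2553,.026]))
E
```

```text
1.2 [ 0.6054 -0.2524  0.2391] [-3.1321 -0.2173  0.0038]
[259.13597394 171.62581123]
```

View pics/w1.png

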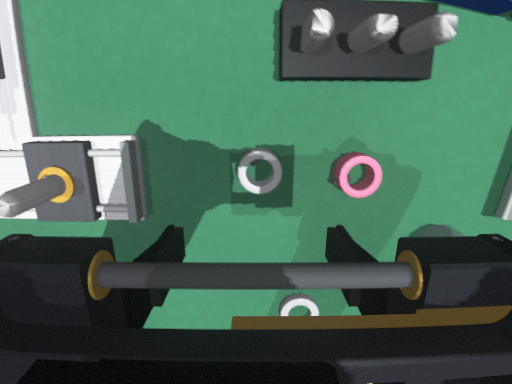

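Request:
jog_arm:
  steps:
    - {"translation": [-0.4,-9.8,0],"angular": [0,0,0],"gripper": 1}
    - {"translation": [-0.4,-9.8,0],"angular": [0,0,0],"gripper": 1}
    - {"translation": [-0.4,-9.8,0],"angular": [0,0,0],"gripper": 1}
    - {"translation": [-0.4,-9.8,0],"angular": [0,0,0],"gripper": 0.5}
    - {"translation": [-0.4,-9.8,0],"angular": [0,0,0],"gripper": 0.5}
    - {"translation": [-0.4,-9.8,0],"angular": [0,0,0],"gripper": 0.5}
    - {"translation": [-0.4,-9.8,0],"angular": [0,0,0],"gripper": 0.5}

```text
t: 1.95
tool_pos: [0.5617, -0.0147, 0.2421]
tool_rot: [3.133, 0.21, 0.002]
contact_force: [0.1, -0.5, -0.1]
grip_width: 0.0627
grip_force: 0.0
```

```bash
python3 snap.py w2; python3 - <<'E'
import cv2,numpy as np
a=cv2.imread("pics/w1.png");b=cv2.imread("pics/w2.png")
def cr(i,x,y,w,h,k): return cv2.resize(i[y:y+h,x:x+w],None,fx=k,fy=k,interpolation=cv2.INTER_CUBIC)
col=cr(a,230,140,60,66,4); col=np.clip(col.astype(float)*1.6,0,255).astype(np.uint8)
m=np.zeros((528,792,3),np.uint8)
m[:264,:240]=col; m[:260,240:752]=cr(b,0,0,512,260,1); 
m[264:,:792]=0
cv2.imwrite("pics/c3.png",m[:264]); 
from h import *
import pickle
c=pickle.load(open("pics/w2.pkl","rb"))
for p in([.577,-.039,.11],[.62,.05,.065]):print(proj(c,p))
E
```

```text
1.95 [ 0.5617 -0.0147  0.2421] [3.1333e+00 2.1020e-01 2.1000e-03]
[286.44832749 194.65330907]
[191.49171488 122.46566089]
```

View pics/c3.png

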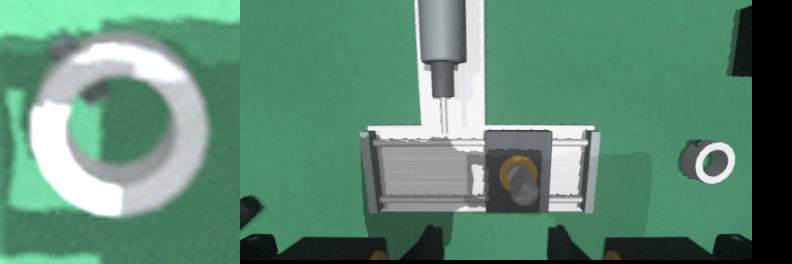

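The close crop shows the dark screw at about (67,47)/(97,92) in the enlarged crop, to the upper left of the collar's centre. That confirms this ring is the collar. In w2 the shaft top is at about (285,190) and the bit tip at about (206,132). I'll enlarge that area.

```bash
python3 - <<'E'
from h import *
import pickle
b=cv2.imread("pics/w2.png")
def cr(i,x,y,w,h,k): return cv2.resize(i[y:y+h,x:x+w],None,fx=k,fy=k,interpolation=cv2.INTER_CUBIC)
l=cr(b,160,85,80,75,5); r=cr(b,250,150,60,62,6); m=np.zeros((375,760,3),np.uint8);m[:375,:400]=l;m[:372,400:]=r
cv2.imwrite("pics/c4.png",m)
c1=pickle.load(open("pics/w1.pkl","rb"))
h=at_z(c1,(246.75,151.75),.013);t=at_z(c1,(254.25,163),.013);c=at_z(c1,(260,171.5),.026)
print(h,t,c,np.degrees(np.arctan2(*(h-t)[1::-1])),np.degrees(np.arctan2(*(h-c)[1::-1])),np.linalg.norm((h-c)[:2]),np.linalg.norm((t-c)[:2]))
E
```

```text
[ 0.63577529 -0.23930715  0.013     ] [ 0.62458569 -0.24913356  0.013     ] [ 0.61876398 -0.25619316  0.026     ] 41.28872614987102 44.7882048173187 0.023969191366308547 0.009150420901820767
```

View pics/c4.png

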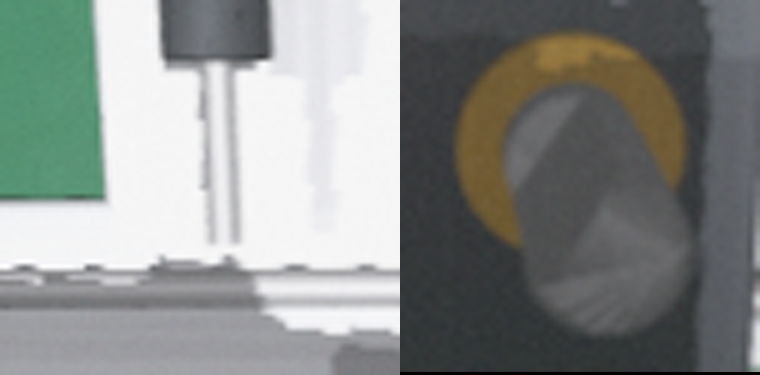

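```bash
python3 - <<'E'
from h import *
import pickle
c=pickle.load(open("pics/w2.pkl","rb"));s=imaging.calibration("scene");t=imaging.calibration("top")
P=lambda x,y:(250+(x-400)/6,150+y/6); Q=lambda x,y:(160+x/5,85+y/5)
tip=at_z(c,Q(224,243),.065);ch=at_z(c,Q(217,65),.065);top=at_z(c,P(610,250),.11)
print("tip",tip,"chuck",ch,"dir",np.degrees(np.arctan2(*(tip-ch)[1::-1]))+180)
print("top",top,tri([(c,P(610,250)),(s,(277,209.3)),(t,(268.5,179))]))
print("tip in scene/top",proj(s,tip),proj(t,tip))
a=at_z(c,P(578,92),.048);b=at_z(c,P(515,188),.048);n=(a-b)[:2];print("chord",np.linalg.norm(n),"normal deg",np.degrees(np.arctan2(n[1],n[0]))+90, "mid",(a+b)/2)
print("bearing",at_z(c,P(571,145),.036))
# rail plate edges from w2 full (col-240 offset)
for p in [(130,128),(353,126),(122,213),(353,213),]: print(p,at_z(c,p,.01))
E
```

```text
tip [0.61166308 0.03715585 0.065     ] chuck [0.64249898 0.04122571 0.065     ] dir 7.518689099316447
top [ 0.57930432 -0.03744061  0.11      ] (array([ 0.57803715, -0.03799108,  0.11158855]), [np.float64(0.0017862852495827118), np.float64(0.0011176517038039545), np.float64(0.001443126362261503)])
tip in scene/top [306.33150367 209.81522897] [242.05852097 169.07856235]
chord 0.01932203691279671 normal deg 65.74576589980552 mid [ 0.57993749 -0.03285497  0.048     ]
bearing [ 0.57718677 -0.03843617  0.036     ]
(130, 128) [0.60151557 0.12837303 0.01      ]
(353, 126) [ 0.63612457 -0.11396599  0.01      ]
(122, 213) [0.5000903  0.13645286 0.01      ]
(353, 213) [ 0.53708211 -0.13685283  0.01      ]
```

Measured so far:
- The driver's axis is at about 7.7° in world yaw.
- The shaft axis is at about (0.5785,-0.0378). The aligned spot is about 70 mm further along the driver's y.
- The flat's normal is at about 66°, so the turn is about 1.0 rad.

All of these agree with the sizes given. I'll turn the gripper to pinch across the flat.

Request:
jog_arm:
  steps:
    - {"translation": [0.5,1.1,0],"angular": [0,0,-8.5],"gripper": 0.6}
    - {"translation": [0.5,1.1,0],"angular": [0,0,-8.5],"gripper": 0.6}
    - {"translation": [0.5,1.1,0],"angular": [0,0,-8.5],"gripper": 0.6}
    - {"translation": [0.5,1.1,0],"angular": [0,0,-8.5],"gripper": 0.6}
    - {"translation": [0.5,1.1,0],"angular": [0,0,-8.5],"gripper": 0.6}
    - {"translation": [0.5,1.1,0],"angular": [0,0,-8.5],"gripper": 0.6}
    - {"translation": [0.5,1.1,0],"angular": [0,0,-8.5],"gripper": 0.6}
    - {"translation": [0.5,1.1,0],"angular": [0,0,-8.5],"gripper": 0.6}

```text
t: 2.8
tool_pos: [0.578, -0.0425, 0.2411]
tool_rot: [2.479, 1.929, -0.001]
contact_force: [-0.4, 0.1, 0.1]
grip_width: 0.052
grip_force: 0.0
```

Request:
jog_arm:
  steps:
    - {"translation": [0,0,0],"angular": [0,0,-10],"gripper": 0.6}
    - {"translation": [0,0,0],"angular": [0,0,-10],"gripper": 0.6}
    - {"translation": [0,0,0],"angular": [0,0,-10],"gripper": 0.6}
    - {"translation": [0,0,0],"angular": [0,0,-10],"gripper": 0.6}
    - {"translation": [0,0,0],"angular": [0,0,-10],"gripper": 0.6}
    - {"translation": [0,0,0],"angular": [0,0,-10],"gripper": 0.6}
    - {"translation": [0,0,0],"angular": [0,0,-10],"gripper": 0.6}
    - {"translation": [0,0,0],"angular": [0,0,-10],"gripper": 0.6}

```text
t: 3.6
tool_pos: [0.578, -0.0426, 0.241]
tool_rot: [0.957, 2.992, -0.002]
contact_force: [0.2, -0.7, -0.1]
grip_width: 0.0521
grip_force: 0.0
```

```bash
cat > go.py <<'E'
# usage: go.py x y z yaw -> units from current measured pose
import sys
from h import *
x,y,z,yaw=map(float,sys.argv[1:5]);s=ctrl.state()
T=R.from_rotvec(s["tool_rot"]);G=R.from_euler("z",yaw,degrees=True)*R.from_euler("x",180,degrees=True)
print("t",round(s["t"],2),"pos",s["tool_pos"].round(4),"yaw",np.degrees(np.arctan2(*T.as_matrix()[1::-1,0])).round(2),"F",s["contact_force"].round(1),"M",s["ft_torque"].round(2),"w",round(s["grip_width"],4),round(s["grip_force"],1),"q7",s["qpos"][6].round(2))
print("trans",(T.inv().apply(np.array([x,y,z])-s["tool_pos"])/.025).round(2),"ang",(np.degrees((T.inv()*G).as_rotvec())/8).round(2))
E
python3 go.py .5773 -.0405 .141 155.7
```

```text
t 3.6 pos [ 0.578  -0.0426  0.241 ] yaw 144.54 F [ 0.2 -0.7 -0.1] M [ 0.04 -0.15  0.01] w 0.0521 0.0 q7 0.83
trans [0.07 0.06 4.  ] ang [-0.01  0.   -1.39]
```

Request:
jog_arm:
  steps:
    - {"translation": [0.07,0.06,2],"angular": [0,0,-1.4],"gripper": 0.6}
    - {"translation": [0.07,0.06,3.2],"angular": [0,0,-1.4],"gripper": 0.6}
    - {"translation": [0.07,0.06,4],"angular": [0,0,-1.4],"gripper": 0.6}
    - {"translation": [0.07,0.06,4],"angular": [0,0,-1.4],"gripper": 0.35}
    - {"translation": [0.07,0.06,4],"angular": [0,0,-1.4],"gripper": 0.25}
    - {"translation": [0.07,0.06,4],"angular": [0,0,-1.4],"gripper": 0.0}
    - {"translation": [0.07,0.06,4],"angular": [0,0,-1.4],"gripper": 0.0}
    - {"translation": [0.07,0.06,4],"angular": [0,0,-1.4],"gripper": 0.0}
  squeeze: 40

```text
t: 4.4
tool_pos: [0.5774, -0.0378, 0.142]
tool_rot: [0.663, 3.07, -0.003]
contact_force: [-5.4, -5.4, 4.1]
grip_width: 0.02
grip_force: 3.5
```

```bash
python3 go.py .5773 -.0405 .141 155.7
```

```text
t 4.4 pos [ 0.5774 -0.0378  0.142 ] yaw 155.63 F [-5.4 -5.4  4.1] M [-1.16  1.11 -0.01] w 0.02 3.5 q7 0.96
trans [-0.04 -0.1   0.04] ang [-0.01  0.01 -0.01]
```

Still closing, so I'll let it settle.

Request:
jog_arm:
  steps:
    - {"translation": [0,0,0],"angular": [0,0,0],"gripper": 0}
    - {"translation": [0,0,0],"angular": [0,0,0],"gripper": 0}
    - {"translation": [0,0,0],"angular": [0,0,0],"gripper": 0}
  squeeze: 40

```text
t: 4.7
tool_pos: [0.5771, -0.038, 0.1418]
tool_rot: [-0.664, -3.07, 0.003]
contact_force: [-4.7, -4.0, 5.1]
grip_width: 0.0173
grip_force: 39.9
```

```bash
python3 go.py .5678 .0289 .142 155.7
```

```text
t 4.7 pos [ 0.5771 -0.038   0.1418] yaw 155.61 F [-4.7 -4.   5.1] M [-0.78  0.91 -0.02] w 0.0173 39.9 q7 0.96
trans [ 1.44  2.28 -0.01] ang [-0.01  0.   -0.01]
```

Request:
jog_arm:
  steps:
    - {"translation": [0.2,0.32,0],"angular": [0,0,0],"gripper": 0}
    - {"translation": [0.45,0.7,0],"angular": [0,0,0],"gripper": 0}
    - {"translation": [0.75,1.18,0],"angular": [0,0,0],"gripper": 0}
    - {"translation": [1.05,1.65,0],"angular": [0,0,0],"gripper": 0}
    - {"translation": [1.3,2.05,0],"angular": [0,0,0],"gripper": 0}
    - {"translation": [1.45,2.28,0],"angular": [0,0,0],"gripper": 0}
    - {"translation": [1.45,2.28,0],"angular": [0,0,0],"gripper": 0}
    - {"translation": [1.45,2.28,0],"angular": [0,0,0],"gripper": 0}

```text
t: 5.5
tool_pos: [0.5677, 0.0308, 0.1418]
tool_rot: [-0.661, -3.071, -0.001]
contact_force: [-5.1, 1.1, 6.8]
grip_width: 0.0173
grip_force: 39.9
```

```bash
python3 go.py .5678 .0289 .142 155.7; python3 snap.py w3
```

```text
t 5.5 pos [0.5677 0.0308 0.1418] yaw 155.71 F [-5.1  1.1  6.8] M [ 0.14  1.02 -0.01] w 0.0173 39.9 q7 0.84
trans [-0.03 -0.07 -0.01] ang [ 0. -0.  0.]
5.5 [0.5677 0.0308 0.1418] [-6.6090e-01 -3.0711e+00 -6.0000e-04]
```

The slide covered 69.4 mm. I'll release, rise and check the alignment before turning.

Request:
jog_arm:
  steps:
    - {"translation": [0,0,0],"angular": [0,0,0],"gripper": 0.6}
    - {"translation": [0,0,0],"angular": [0,0,0],"gripper": 0.6}
    - {"translation": [0,0,0],"angular": [0,0,0],"gripper": 0.6}
    - {"translation": [0,0,-1.8],"angular": [0,0,0],"gripper": 0.6}
    - {"translation": [-1.7,1.06,-3.6],"angular": [0,0,0],"gripper": 0.6}
    - {"translation": [-1.7,1.06,-4],"angular": [0,0,0],"gripper": 0.6}
    - {"translation": [-1.7,1.06,-4],"angular": [0,0,0],"gripper": 0.6}

```text
t: 6.25
tool_pos: [0.6204, 0.0374, 0.2444]
tool_rot: [0.661, 3.066, 0.004]
contact_force: [0.2, -1.0, -1.0]
grip_width: 0.0515
grip_force: 0.0
```

```bash
python3 snap.py w4; python3 - <<'E'
from h import *
import pickle
c=pickle.load(open("pics/w4.pkl","rb"))
for p in([.568,.032,.11],[.568,.032,.036],[.6117,.0372,.065]):print(proj(c,p))
b=cv2.imread("pics/w4.png")
cv2.imwrite("pics/c5.png",cv2.resize(b[70:230,180:340],None,fx=3.75,fy=3.75,interpolation=cv2.INTER_CUBIC))
E
```

```text
6.25 [0.6204 0.0374 0.2444] [0.6611 3.0655 0.0039]
[220.3438861  149.94779562]
[228.28815445 139.33443365]
[250.45941795 182.29425808]
```

View pics/c5.png

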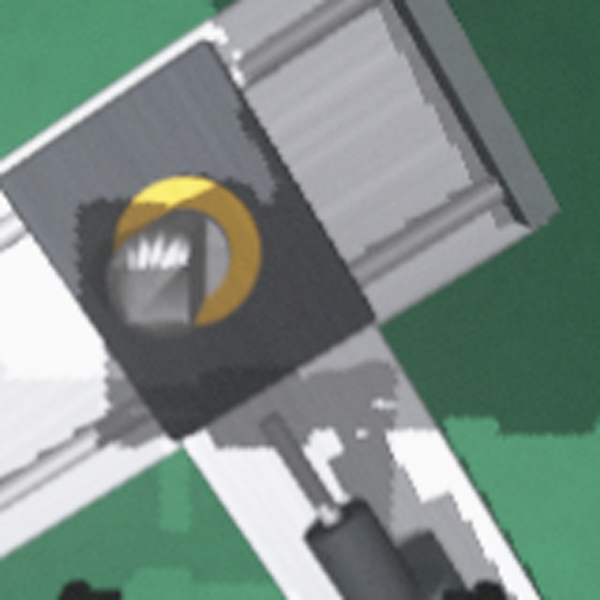

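```bash
python3 - <<'E'
from h import *
import pickle
c=pickle.load(open("pics/w4.pkl","rb"))
P=lambda x,y:(180+(x+.5)/3.75-.5,70+(y+.5)/3.75-.5)
tip=at_z(c,P(268,420),.065);ch=at_z(c,P(330,515),.065);b=at_z(c,P(188,250),.036);s=at_z(c,P(158,285),.110)
# carriage top corners
C=[at_z(c,P(*p),.031) for p in((208,38),(375,322),(178,440),(2,182))]
print(tip,ch,np.degrees(np.arctan2(*(ch-tip)[1::-1])));print("bearing",b,"shaft",s,"carr",np.mean(C,0))
for a,d in((0,1),(3,2),(3,0),(2,1)): v=C[d]-C[a];print(np.linalg.norm(v).round(4),np.degrees(np.arctan2(v[1],v[0])).round(2))
for yaw in(7.2,7.7,8.2):
    y=np.radians(yaw);X=np.array([np.cos(y),np.sin(y)]);Y=np.array([-X[1],X[0]])
    for q in(b,s,np.mean(C,0)): print(yaw,((tip-q)[:2]@X).round(4),((tip-q)[:2]@Y).round(4),end=" | ")
    print()
E
```

```text
[0.61135828 0.03803111 0.065     ] [0.64148915 0.04217427 0.065     ] 7.829376626842894
bearing [0.56586269 0.03469665 0.036     ] shaft [0.56545765 0.03447304 0.11      ] carr [0.56669088 0.03499196 0.031     ]
0.088 6.86
0.0862 7.96
0.0675 98.62
0.0658 97.1
7.2 0.0456 -0.0024 | 7.2 0.046 -0.0022 | 7.2 0.0447 -0.0026 | 
7.7 0.0455 -0.0028 | 7.7 0.046 -0.0026 | 7.7 0.0447 -0.003 | 
8.2 0.0455 -0.0032 | 8.2 0.0459 -0.003 | 8.2 0.0446 -0.0034 |
```

Bearing, shaft and carriage outline all put the shaft about 2.5 mm past the driver line; the first pinch had nudged the carriage. I'll re-grip at the same pose and slide it back.

```bash
python3 go.py .5677 .0308 .142 155.7
```

```text
t 6.3 pos [0.6187 0.0371 0.2422] yaw 155.67 F [-0.6 -0.8 -1. ] M [ 0.06 -0.12 -0.01] w 0.0521 0.0 q7 0.86
trans [ 1.76 -1.08  4.  ] ang [ 0.01  0.01 -0.  ]
```

Request:
jog_arm:
  steps:
    - {"translation": [1.76,-1.08,0.8],"angular": [0,0,0],"gripper": 0.6}
    - {"translation": [1.76,-1.08,2.4],"angular": [0,0,0],"gripper": 0.6}
    - {"translation": [1.76,-1.08,4],"angular": [0,0,0],"gripper": 0.6}
    - {"translation": [1.76,-1.08,4],"angular": [0,0,0],"gripper": 0.3}
    - {"translation": [1.76,-1.08,4],"angular": [0,0,0],"gripper": 0}
    - {"translation": [1.76,-1.08,4],"angular": [0,0,0],"gripper": 0}
    - {"translation": [1.76,-1.08,4],"angular": [0,0,0],"gripper": 0}
    - {"translation": [1.76,-1.08,4],"angular": [0,0,0],"gripper": 0}

```text
t: 7.1
tool_pos: [0.5671, 0.0305, 0.1424]
tool_rot: [0.662, 3.069, 0.001]
contact_force: [1.0, 0.2, -0.2]
grip_width: 0.0206
grip_force: 0.0
```

Request:
jog_arm:
  steps:
    - {"translation": [0,0,0],"angular": [0,0,0],"gripper": 0}
    - {"translation": [0,0,0],"angular": [0,0,0],"gripper": 0}

```text
t: 7.3
tool_pos: [0.5673, 0.0306, 0.1423]
tool_rot: [0.661, 3.069, 0.001]
contact_force: [0.6, 1.7, 6.9]
grip_width: 0.0173
grip_force: 39.9
```

```bash
python3 go.py .5680 .0283 .142 155.7
```

```text
t 7.3 pos [0.5673 0.0306 0.1423] yaw 155.67 F [0.6 1.7 6.9] M [ 0.25 -0.25 -0.08] w 0.0173 39.9 q7 0.84
trans [-0.06 -0.07  0.01] ang [ 0.01  0.02 -0.  ]
```

Request:
jog_arm:
  steps:
    - {"translation": [-0.03,-0.05,0],"angular": [0,0,0],"gripper": 0}
    - {"translation": [-0.05,-0.09,0],"angular": [0,0,0],"gripper": 0}
    - {"translation": [-0.05,-0.09,0],"angular": [0,0,0],"gripper": 0}
    - {"translation": [-0.05,-0.09,0],"angular": [0,0,0],"gripper": 0}

```text
t: 7.7
tool_pos: [0.5675, 0.0289, 0.1423]
tool_rot: [0.66, 3.069, 0.003]
contact_force: [0.5, 3.7, 5.8]
grip_width: 0.0171
grip_force: 39.9
```

```bash
python3 go.py .5676 .0281 .142 155.7
```

```text
t 7.7 pos [0.5675 0.0289 0.1423] yaw 155.71 F [0.5 3.7 5.8] M [ 0.74 -0.31 -0.04] w 0.0171 39.9 q7 0.84
trans [-0.02 -0.03  0.01] ang [0.02 0.01 0.  ]
```

Request:
jog_arm:
  steps:
    - {"translation": [-0.02,-0.035,0],"angular": [0,0,0],"gripper": 0}
    - {"translation": [-0.02,-0.035,0],"angular": [0,0,0],"gripper": 0}

```text
t: 7.9
tool_pos: [0.5676, 0.028, 0.1422]
tool_rot: [0.66, 3.069, 0.003]
contact_force: [1.4, 3.8, 6.0]
grip_width: 0.0174
grip_force: 39.9
```

Request:
jog_arm:
  steps:
    - {"translation": [0.01,0.015,0],"angular": [0,0,0.9],"gripper": 0}
    - {"translation": [0.025,0.025,0],"angular": [0,0,1.8],"gripper": 0}
    - {"translation": [0.035,0.035,0],"angular": [0,0,2.7],"gripper": 0}
    - {"translation": [0.05,0.045,0],"angular": [0,0,3.6],"gripper": 0}
    - {"translation": [0.06,0.05,0],"angular": [0,0,4.5],"gripper": 0}
    - {"translation": [0.075,0.055,0],"angular": [0,0,5.4],"gripper": 0}
    - {"translation": [0.09,0.055,0],"angular": [0,0,6.3],"gripper": 0}
    - {"translation": [0.1,0.055,0],"angular": [0,0,7.25],"gripper": 0}

```text
t: 8.7
tool_pos: [0.5645, 0.029, 0.1422]
tool_rot: [-2.074, -2.36, 0.001]
contact_force: [-7.2, 0.2, 13.7]
grip_width: 0.0176
grip_force: 39.9
```

```bash
python3 go.py .5657 .0304 .142 97.7
```

```text
t 8.7 pos [0.5645 0.029  0.1422] yaw 97.39 F [-7.2  0.2 13.7] M [-0.08  1.46  0.1 ] w 0.0176 39.9 q7 -0.12
trans [0.05 0.05 0.01] ang [-0.01  0.   -0.04]
```

Request:
jog_arm:
  steps:
    - {"translation": [0.02,0.02,0],"angular": [0,0,0],"gripper": 0}
    - {"translation": [0.02,0.02,0],"angular": [0,0,0],"gripper": 0.42}
    - {"translation": [0.02,0.02,0],"angular": [0,0,0],"gripper": 0.42}
    - {"translation": [0.02,0.02,0],"angular": [0,0,0],"gripper": 0.42}
    - {"translation": [0,0,-1.5],"angular": [0,0,0],"gripper": 0.42}
    - {"translation": [0,0.5,-3.2],"angular": [0,0,0],"gripper": 0.6}
    - {"translation": [0,1,-4],"angular": [0,0,0],"gripper": 1}
    - {"translation": [0,1,-4],"angular": [0,0,0],"gripper": 1}

```text
t: 9.5
tool_pos: [0.5922, 0.0328, 0.2445]
tool_rot: [2.065, 2.362, 0.007]
contact_force: [0.8, -0.6, -0.6]
grip_width: 0.0528
grip_force: 0.0
```

```bash
python3 snap.py w5; python3 - <<'E'
from h import *
import pickle
c=pickle.load(open("pics/w5.pkl","rb"))
for p in([.567,.031,.11],[.567,.031,.036],[.6115,.0376,.065]):print(proj(c,p))
b=cv2.imread("pics/w5.png")
cv2.imwrite("pics/c6.png",cv2.resize(b[120:240,185:335],None,fx=5,fy=5,interpolation=cv2.INTER_CUBIC))
E
```

```text
9.5 [0.5922 0.0328 0.2445] [2.0651 2.362  0.0072]
[222.39618061 204.57074957]
[229.32842092 182.23565849]
[273.56643857 188.98241035]
```

View pics/c6.png

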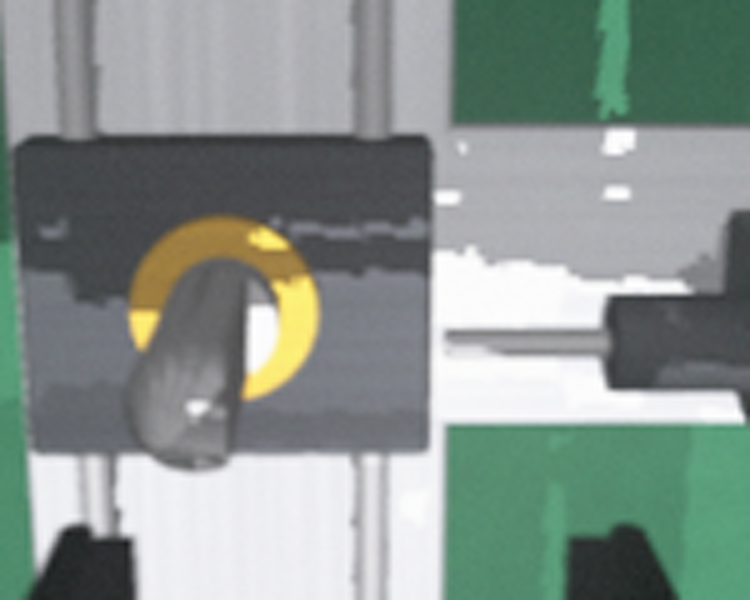

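```bash
python3 - <<'E'
from h import *
import pickle
c=pickle.load(open("pics/w5.pkl","rb"))
P=lambda x,y:(185+(x+.5)/5-.5,120+(y+.5)/5-.5)
tip=at_z(c,P(447,342),.065);ch=at_z(c,P(607,342),.065);b=at_z(c,P(224,309),.036);s=at_z(c,P(184,416),.110)
C=[at_z(c,P(*p),.031) for p in((15,140),(432,137),(430,453),(34,453))]
print(tip,np.degrees(np.arctan2(*(ch-tip)[1::-1])));print("bearing",b,"shaft",s,"carr",np.mean(C,0))
for a,d in((0,1),(3,2),(2,1),(3,0)): v=C[d]-C[a];print(np.linalg.norm(v).round(4),np.degrees(np.arctan2(v[1],v[0])).round(2))
l1=at_z(c,P(246,270),.048);l2=at_z(c,P(245,372),.048);print("ledge",np.degrees(np.arctan2(*(l1-l2)[1::-1]))-90,np.linalg.norm(l1-l2),l1,l2)
y=np.radians(7.7);X=np.array([np.cos(y),np.sin(y)]);Y=np.array([-X[1],X[0]])
for q in(b,s,np.mean(C,0)): print(((tip-q)[:2]@X).round(4),((tip-q)[:2]@Y).round(4),end=" | ")
V=np.array(c["view"]);print(-V[:3,:3].T@V[:3,3])
E
python3 go.py .6185 -.2557 .20 43
```

```text
[0.61176568 0.03862907 0.065     ] 7.604788755555451
bearing [0.56697508 0.031919   0.036     ] shaft [0.56603667 0.03241186 0.11      ] carr [0.56728121 0.03259586 0.031     ]
0.0872 7.96
0.0881 7.59
0.07 98.22
0.0695 97.5
ledge 5.985487186183292 0.021522787454154202 [0.57107177 0.04370648 0.048     ] [0.57331609 0.02230102 0.048     ]
0.0453 0.0006 | 0.0461 0.0 | 0.0449 0.0 | [0.58148861 0.11013079 0.33637106]
t 9.55 pos [0.5907 0.0326 0.2422] yaw 97.68 F [-0.5  0.4 -0.2] M [ 0.02 -0.08 -0.03] w 0.0564 0.0 q7 -0.09
trans [-11.58  -0.44   1.69] ang [ 0.02 -0.01  6.83]
```

Aligned to within about 0.5 mm, and the flat faces the driver. Next, over to the collar.

Request:
jog_arm:
  steps:
    - {"translation": [-11.6,-0.44,0],"angular": [0,0,6.83],"gripper": 1}
    - {"translation": [-11.6,-0.44,0],"angular": [0,0,6.83],"gripper": 1}
    - {"translation": [-11.6,-0.44,0],"angular": [0,0,6.83],"gripper": 1}
    - {"translation": [-11.6,-0.44,1.7],"angular": [0,0,6.83],"gripper": 1}
    - {"translation": [-11.6,-0.44,1.7],"angular": [0,0,6.83],"gripper": 1}
    - {"translation": [-11.6,-0.44,1.7],"angular": [0,0,6.83],"gripper": 1}
    - {"translation": [-11.6,-0.44,1.7],"angular": [0,0,6.83],"gripper": 1}
    - {"translation": [-11.6,-0.44,1.7],"angular": [0,0,6.83],"gripper": 1}

```text
t: 10.35
tool_pos: [0.616, -0.2577, 0.1959]
tool_rot: [-2.922, -1.146, 0.005]
contact_force: [0.1, 0.2, 0.1]
grip_width: 0.0869
grip_force: 0.0
```

```bash
python3 go.py .619 -.256 .18 43
```

```text
t 10.35 pos [ 0.616  -0.2577  0.1959] yaw 42.84 F [0.1 0.2 0.1] M [ 0.01 -0.05  0.06] w 0.0869 0.0 q7 -0.54
trans [0.14 0.03 0.64] ang [-0.02  0.01 -0.02]
```

```bash
python3 snap.py w6; python3 - <<'E'
from h import *
import pickle
c=pickle.load(open("pics/w6.pkl","rb"))
u=proj(c,[.619,-.256,.026]);print(u)
x,y=(int(v) for v in u);print(x,y)
b=cv2.imread("pics/w6.png")
cv2.imwrite("pics/c7.png",cv2.resize(np.clip(b[y-45:y+45,x-50:x+50]*1.4,0,255).astype(np.uint8),None,fx=6,fy=6,interpolation=cv2.INTER_CUBIC))
E
```

```text
10.35 [ 0.616  -0.2577  0.1959] [-2.9223 -1.1465  0.0048]
[255.54555806 190.82604936]
255 190
```

View pics/c7.png

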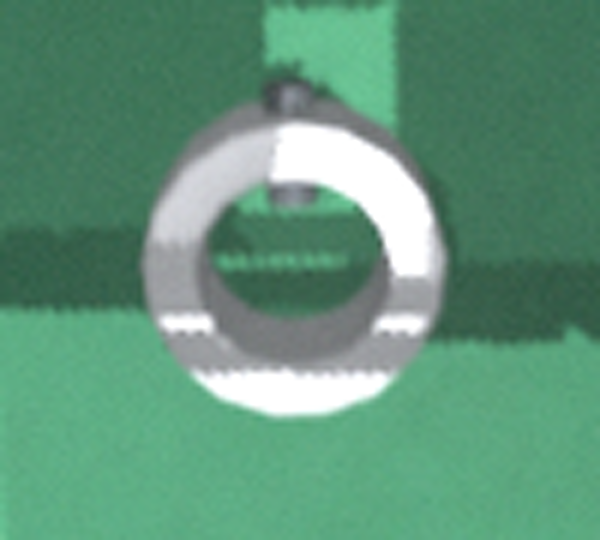

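The collar's top centre is at (293,268) in the crop, the screw head at (289,95) and its inner end at (292,192). The screw points almost exactly along tool x.

```bash
python3 - <<'E'
from h import *
import pickle
c=pickle.load(open("pics/w6.pkl","rb"))
P=lambda x,y:(205+(x+.5)/6-.5,145+(y+.5)/6-.5)
h=at_z(c,P(288,95),.013);t=at_z(c,P(292,192),.013);k=at_z(c,P(293.5,268),.026)
w1=np.array([.6188,-.2562]);print(h,t,k)
for a,b in((h,k),(h,t),(t,k)): print(np.degrees(np.arctan2(*(a-b)[1::-1])),np.linalg.norm((a-b)[:2]))
E
python3 go.py .619 -.256 .075 43.7
```

```text
[ 0.6363716 -0.2359941  0.013    ] [ 0.62522663 -0.2471719   0.013     ] [ 0.61882127 -0.25356403  0.026     ]
45.0319796896428 0.024833786089054583
45.08428516687773 0.015784604416610858
44.94074272654019 0.009049199722806935
t 10.4 pos [ 0.6167 -0.256   0.1968] yaw 43.11 F [ 0.6  0.8 -0.2] M [0.05 0.02 0.05] w 0.087 0.0 q7 -0.54
trans [0.07 0.08 4.87] ang [-0.02  0.01 -0.07]
```

Request:
jog_arm:
  steps:
    - {"translation": [0.09,0.04,1.6],"angular": [0,0,-0.17],"gripper": 1}
    - {"translation": [0.09,0.04,3.2],"angular": [0,0,-0.17],"gripper": 1}
    - {"translation": [0.09,0.04,4.3],"angular": [0,0,-0.17],"gripper": 1}
    - {"translation": [0.09,0.04,4.9],"angular": [0,0,-0.17],"gripper": 1}
    - {"translation": [0.09,0.04,4.9],"angular": [0,0,-0.17],"gripper": 0.7}
    - {"translation": [0.09,0.04,4.9],"angular": [0,0,-0.17],"gripper": 0.6}
    - {"translation": [0.09,0.04,4.9],"angular": [0,0,-0.17],"gripper": 0.5}
    - {"translation": [0.09,0.04,4.9],"angular": [0,0,-0.17],"gripper": 0.4}
  squeeze: 35

```text
t: 11.2
tool_pos: [0.6208, -0.256, 0.0778]
tool_rot: [2.907, 1.186, 0.003]
contact_force: [0.3, 0.9, -0.8]
grip_width: 0.0629
grip_force: 0.0
```

Request:
jog_arm:
  steps:
    - {"translation": [0,0,0],"angular": [0,0,0],"gripper": 0.3}
    - {"translation": [0,0,0],"angular": [0,0,0],"gripper": 0.2}
    - {"translation": [0,0,0],"angular": [0,0,0],"gripper": 0.2}

```text
t: 11.5
tool_pos: [0.62, -0.2557, 0.0767]
tool_rot: [2.909, 1.187, 0.001]
contact_force: [-1.1, 0.9, 5.5]
grip_width: 0.0475
grip_force: 35.0
```

```bash
python3 go.py .619 -.256 .20 43.7
```

```text
t 11.5 pos [ 0.62   -0.2557  0.0767] yaw 44.39 F [-1.1  0.9  5.5] M [0.17 0.33 0.06] w 0.0475 35.0 q7 -0.53
trans [-0.04 -0.02 -4.93] ang [ 0.   -0.    0.09]
```

Gripped at a width of 47.5 mm. Lifting, and turning towards the shaft.

Request:
jog_arm:
  steps:
    - {"translation": [0,0,-1.5],"angular": [0,0,0],"gripper": 0.2}
    - {"translation": [0,0,-3.2],"angular": [0,0,0],"gripper": 0.2}
    - {"translation": [0,0,-4.8],"angular": [0,0,0],"gripper": 0.2}
    - {"translation": [0,0,-6],"angular": [0,0,0],"gripper": 0.2}
    - {"translation": [0,0,-6.2],"angular": [0,0,0],"gripper": 0.2}
  squeeze: 50

```text
t: 12.0
tool_pos: [0.6214, -0.2563, 0.2358]
tool_rot: [2.905, 1.185, 0.008]
contact_force: [0.6, -0.5, -1.2]
grip_width: 0.0478
grip_force: 50.0
```

```bash
python3 go.py .5675 .0319 .23 7.3
```

```text
t 12.0 pos [ 0.6214 -0.2563  0.2358] yaw 44.38 F [ 0.6 -0.5 -1.2] M [-0.07 -0.13 -0.01] w 0.0478 50.0 q7 -0.51
trans [ 6.52 -9.75  0.19] ang [ 0.04 -0.03  4.64]
```

Request:
jog_arm:
  steps:
    - {"translation": [0.8,-1.2,0.1],"angular": [0,0,0.7],"gripper": 0.2}
    - {"translation": [1.9,-2.8,0.1],"angular": [0,0,1.4],"gripper": 0.2}
    - {"translation": [3,-4.5,0.1],"angular": [0,0,2.2],"gripper": 0.2}
    - {"translation": [4.1,-6.1,0.1],"angular": [0,0,3],"gripper": 0.2}
    - {"translation": [5.2,-7.8,0.1],"angular": [0,0,3.8],"gripper": 0.2}
    - {"translation": [6.1,-9.1,0.1],"angular": [0,0,4.4],"gripper": 0.2}
    - {"translation": [6.5,-9.75,0.1],"angular": [0.03,-0.03,4.64],"gripper": 0.2}
    - {"translation": [6.5,-9.75,0.1],"angular": [0.03,-0.03,4.64],"gripper": 0.2}

```text
t: 12.8
tool_pos: [0.5643, 0.0362, 0.2276]
tool_rot: [-3.131, -0.207, 0.011]
contact_force: [-0.1, -0.1, -1.0]
grip_width: 0.0475
grip_force: 50.0
```

Request:
jog_arm:
  steps:
    - {"translation": [0,0,0],"angular": [0,0,0],"gripper": 0.2}
    - {"translation": [0,0,0],"angular": [0,0,0],"gripper": 0.2}

```text
t: 13.0
tool_pos: [0.5655, 0.0304, 0.2279]
tool_rot: [-3.134, -0.197, 0.01]
contact_force: [-0.0, 0.1, -1.2]
grip_width: 0.0475
grip_force: 50.0
```

```bash
python3 go.py .5675 .0319 .20 7.3; python3 snap.py w7; python3 - <<'E'
from h import *
import pickle
c=pickle.load(open("pics/w7.pkl","rb"));st=ctrl.state();T=R.from_rotvec(st["tool_rot"])
# expected pixels of collar features if centred on TCP axis, 63.7 mm ahead
p=lambda v:proj(c,st["tool_pos"]+T.apply(v)).round(1)
for n,v in(("top c",[0,0,.0507]),("head",[.028,0,.0637]),("front rim",[.024,0,.0507]),("back rim bore",[-.015,0,.0507]),("front bore",[.015,0,.0507]),("tip",[.0085,0,.0637]),("L",[0,-.024,.0507])):print(n,p(v))
u=p([.015,0,.0507]);g=cv2.cvtColor(cv2.imread("pics/w7.png"),cv2.COLOR_BGR2GRAY)
x=int(round(u[0]))
print("col",x,{y:int(g[y,x]) for y in range(150,300,2)})
E
```

```text
t 13.0 pos [0.5655 0.0304 0.2279] yaw 7.19 F [-0.   0.1 -1.2] M [0.02 0.03 0.04] w 0.0475 50.0 q7 -1.62
trans [ 0.09 -0.05  1.12] ang [-0.01  0.04 -0.01]
13.0 [0.5655 0.0304 0.2279] [-3.1337 -0.1968  0.0096]
top c [253.8 257.9]
head [253.9 201.8]
front rim [253.8 216.9]
back rim bore [253.8 281.6]
front bore [253.8 232.7]
tip [253.9 233.8]
L [210.  257.8]
col 254 {150: 105, 152: 76, 154: 72, 156: 65, 158: 67, 160: 60, 162: 63, 164: 64, 166: 81, 168: 97, 170: 96, 172: 97, 174: 91, 176: 87, 178: 111, 180: 109, 182: 111, 184: 88, 186: 88, 188: 87, 190: 87, 192: 87, 194: 86, 196: 88, 198: 85, 200: 86, 202: 49, 204: 43, 206: 49, 208: 52, 210: 51, 212: 59, 214: 92, 216: 87, 218: 98, 220: 127, 222: 121, 224: 116, 226: 118, 228: 118, 230: 119, 232: 116, 234: 55, 236: 53, 238: 96, 240: 117, 242: 122, 244: 121, 246: 119, 248: 120, 250: 119, 252: 118, 254: 118, 256: 120, 258: 118, 260: 105, 262: 74, 264: 48, 266: 50, 268: 54, 270: 56, 272: 52, 274: 57, 276: 59, 278: 59, 280: 57, 282: 60, 284: 56, 286: 53, 288: 57, 290: 121, 292: 121, 294: 116, 296: 118, 298: 120}
```

```bash
python3 - <<'E'
from h import *
g=cv2.cvtColor(cv2.imread("pics/w7.png"),cv2.COLOR_BGR2GRAY)
for r in (203,206,209,211,234,235,236):
    print(r,g[r,238:270].tolist())
E
```

```text
203 [53, 65, 80, 89, 93, 98, 99, 90, 84, 79, 66, 47, 48, 49, 41, 47, 43, 45, 45, 45, 42, 47, 44, 58, 92, 98, 96, 92, 85, 82, 74, 61]
206 [53, 70, 81, 85, 94, 97, 97, 97, 94, 86, 58, 49, 49, 50, 48, 52, 49, 51, 51, 47, 47, 51, 52, 48, 81, 93, 91, 89, 87, 85, 85, 71]
209 [86, 89, 90, 90, 89, 90, 95, 94, 91, 91, 65, 44, 50, 54, 51, 54, 54, 53, 52, 52, 52, 50, 52, 49, 80, 91, 91, 92, 90, 91, 89, 93]
211 [91, 89, 92, 90, 93, 90, 92, 91, 92, 87, 63, 44, 48, 52, 52, 52, 53, 51, 51, 49, 49, 55, 50, 47, 80, 91, 90, 93, 90, 91, 90, 91]
234 [118, 119, 118, 118, 117, 116, 116, 113, 118, 117, 101, 80, 69, 67, 69, 63, 55, 51, 59, 55, 62, 75, 75, 85, 111, 117, 118, 114, 116, 116, 118, 198]
235 [117, 119, 116, 116, 117, 114, 119, 119, 120, 120, 85, 48, 52, 52, 54, 50, 53, 53, 54, 48, 53, 49, 47, 58, 106, 121, 119, 119, 120, 114, 117, 192]
236 [117, 115, 117, 116, 117, 119, 121, 120, 121, 122, 98, 68, 51, 51, 48, 49, 53, 51, 51, 52, 53, 50, 55, 78, 113, 123, 121, 123, 118, 121, 136, 195]
```

Request:
jog_arm:
  steps:
    - {"translation": [0.09,-0.05,0.6],"angular": [0,0.04,0],"gripper": 0.2}
    - {"translation": [0.09,-0.05,0.9],"angular": [0,0.04,0],"gripper": 0.2}
    - {"translation": [0.09,-0.05,0.9],"angular": [0,0.04,0],"gripper": 0.2}
    - {"translation": [0.09,-0.05,0.9],"angular": [0,0.04,0],"gripper": 0.2}

```text
t: 13.45
tool_pos: [0.5674, 0.0331, 0.206]
tool_rot: [-3.133, -0.198, 0.001]
contact_force: [0.4, -0.3, -1.3]
grip_width: 0.0473
grip_force: 50.0
```

```bash
python3 go.py .5675 .0319 .1287 7.3
```

```text
t 13.45 pos [0.5674 0.0331 0.206 ] yaw 7.23 F [ 0.4 -0.3 -1.3] M [ 0.03  0.02 -0.07] w 0.0473 50.0 q7 -1.62
trans [-0.    0.06  3.09] ang [-0.02  0.   -0.01]
```

The screw lies along tool x and the collar is centred on the tool. Lowering it over the shaft.

Request:
jog_arm:
  steps:
    - {"translation": [0,0.06,0.2],"angular": [0,0,-0.06],"gripper": 0.2}
    - {"translation": [0,0.06,0.4],"angular": [0,0,-0.06],"gripper": 0.2}
    - {"translation": [0,0.06,0.6],"angular": [0,0,-0.06],"gripper": 0.2}
    - {"translation": [0,0.06,0.8],"angular": [0,0,-0.06],"gripper": 0.2}
    - {"translation": [0,0.06,1.0],"angular": [0,0,-0.06],"gripper": 0.2}
    - {"translation": [0,0.06,1.15],"angular": [0,0,-0.06],"gripper": 0.2}
    - {"translation": [0,0.06,1.3],"angular": [0,0,-0.06],"gripper": 0.2}

```text
t: 14.15
tool_pos: [0.5676, 0.0324, 0.1731]
tool_rot: [-3.132, -0.212, -0.0]
contact_force: [0.3, 1.0, -0.3]
grip_width: 0.0476
grip_force: 50.0
```

```bash
python3 go.py .5675 .0319 .1287 7.5
```

```text
t 14.15 pos [0.5676 0.0324 0.1731] yaw 7.75 F [ 0.3  1.  -0.3] M [0.05 0.01 0.01] w 0.0476 50.0 q7 -1.62
trans [-0.    0.02  1.78] ang [-0.02 -0.    0.03]
```

Request:
jog_arm:
  steps:
    - {"translation": [0,0.01,0.15],"angular": [0,0,0],"gripper": 0.2}
    - {"translation": [0,0.01,0.3],"angular": [0,0,0],"gripper": 0.2}
    - {"translation": [0,0.01,0.45],"angular": [0,0,0],"gripper": 0.2}
    - {"translation": [0,0.01,0.6],"angular": [0,0,0],"gripper": 0.2}
    - {"translation": [0,0.01,0.6],"angular": [0,0,0],"gripper": 0.2}

```text
t: 14.65
tool_pos: [0.5673, 0.0321, 0.1579]
tool_rot: [-3.132, -0.212, 0.001]
contact_force: [-0.3, -0.1, -0.0]
grip_width: 0.0474
grip_force: 50.0
```

```bash
python3 go.py .5675 .0319 .1287 7.7
```

```text
t 14.65 pos [0.5673 0.0321 0.1579] yaw 7.75 F [-0.3 -0.1 -0. ] M [ 0.04  0.05 -0.03] w 0.0474 50.0 q7 -1.62
trans [0.01 0.01 1.17] ang [-0.02  0.    0.01]
```

Free of contact, with the screw past the shaft's top. Continuing down to level.

Request:
jog_arm:
  steps:
    - {"translation": [0,0,0.2],"angular": [0,0,0],"gripper": 0.2}
    - {"translation": [0,0,0.4],"angular": [0,0,0],"gripper": 0.2}
    - {"translation": [0,0,0.6],"angular": [0,0,0],"gripper": 0.2}
    - {"translation": [0,0,0.8],"angular": [0,0,0],"gripper": 0.2}
    - {"translation": [0,0,1.0],"angular": [0,0,0],"gripper": 0.2}
    - {"translation": [0,0,1.17],"angular": [0,0,0],"gripper": 0.2}
    - {"translation": [0,0,1.17],"angular": [0,0,0],"gripper": 0.2}

```text
t: 15.35
tool_pos: [0.5672, 0.0322, 0.1285]
tool_rot: [-3.132, -0.212, 0.002]
contact_force: [-0.6, -0.1, -1.2]
grip_width: 0.0477
grip_force: 50.0
```

```bash
python3 go.py .5675 .0319 .1287 7.7
```

```text
t 15.35 pos [0.5672 0.0322 0.1285] yaw 7.75 F [-0.6 -0.1 -1.2] M [ 0.05  0.02 -0.05] w 0.0477 50.0 q7 -1.63
trans [ 0.01  0.01 -0.01] ang [-0.02  0.01  0.01]
```

Request:
jog_arm:
  steps:
    - {"translation": [-0.04,0,0],"angular": [0,0,0],"gripper": 0.2}
    - {"translation": [-0.08,0,0],"angular": [0,0,0],"gripper": 0.2}
    - {"translation": [-0.1,0,0],"angular": [0,0,0],"gripper": 0.2}
    - {"translation": [-0.12,0,0],"angular": [0,0,0],"gripper": 0.2}
    - {"translation": [-0.12,0,0],"angular": [0,0,0],"gripper": 0.2}

```text
t: 15.85
tool_pos: [0.5654, 0.0319, 0.1298]
tool_rot: [-3.132, -0.212, -0.004]
contact_force: [5.7, 1.3, -2.9]
grip_width: 0.0477
grip_force: 50.0
```

```bash
python3 go.py .5675 .0319 .1287 7.7
```

```text
t 15.85 pos [0.5654 0.0319 0.1298] yaw 7.75 F [ 5.7  1.3 -2.9] M [ 0.14 -1.14 -0.05] w 0.0477 50.0 q7 -1.63
trans [0.08 0.01 0.04] ang [-0.02 -0.02  0.01]
```

Request:
jog_arm:
  steps:
    - {"translation": [-0.04,0,0.02],"angular": [0,0,0],"gripper": 0.2}
    - {"translation": [-0.08,0,0.02],"angular": [0,0,0],"gripper": 0.2}
    - {"translation": [-0.08,0,0.02],"angular": [0,0,0],"gripper": 0.2}
    - {"translation": [-0.08,0,0.02],"angular": [0,0,0],"gripper": 0.2}
    - {"translation": [-0.08,0,0.02],"angular": [0,0,0],"gripper": 0.2}
  squeeze: 60

```text
t: 16.35
tool_pos: [0.565, 0.0318, 0.1298]
tool_rot: [-3.131, -0.212, -0.009]
contact_force: [11.9, 1.9, -5.3]
grip_width: 0.0471
grip_force: 60.0
```

```bash
python3 go.py .5675 .0319 .1287 7.7; python3 snap.py w8; python3 - <<'E'
from h import *
import pickle
from scipy.ndimage import gaussian_filter1d
st=ctrl.state();print(st["tool_pos"].round(4),st["contact_force"].round(1))
c=pickle.load(open("pics/w8.pkl","rb"));T=R.from_rotvec(st["tool_rot"])
p=lambda v:proj(c,st["tool_pos"]+T.apply(v)).round(1)
for v in([.028,0,.0637],[.015,0,.0507],[.0085,0,.0637]):print(p(v))
g=cv2.cvtColor(cv2.imread("pics/w8.png"),cv2.COLOR_BGR2GRAY)
print(g[196:262,255].tolist())
for r in(205,209):print(g[r,240:270].tolist())
t=proj(c,[.6115,.038,.065]);print("bit tip",t);x,y=map(int,t)
for r in range(y-8,y+9,2):print(r,g[r,x-12:x+13].tolist())
E
```

```text
t 16.35 pos [0.565  0.0318 0.1298] yaw 7.75 F [11.9  1.9 -5.3] M [ 0.28 -2.56 -0.01] w 0.0471 60.0 q7 -1.63
trans [0.1  0.01 0.04] ang [-0.02 -0.04  0.01]
16.35 [0.565  0.0318 0.1298] [-3.1314 -0.2122 -0.0092]
[0.565  0.0318 0.1298] [11.7  0.4 -6.2]
[253.8 201.9]
[253.7 232.7]
[253.8 233.8]
[71, 82, 89, 87, 88, 73, 44, 42, 39, 45, 45, 51, 50, 49, 51, 50, 58, 76, 85, 83, 86, 87, 92, 110, 124, 120, 115, 113, 110, 111, 109, 111, 112, 115, 115, 111, 110, 86, 45, 48, 49, 57, 73, 79, 81, 80, 80, 81, 77, 81, 79, 82, 80, 79, 81, 79, 81, 81, 81, 80, 80, 79, 82, 79, 77, 79]
[91, 91, 91, 92, 90, 88, 87, 80, 57, 45, 46, 46, 40, 47, 45, 45, 44, 46, 43, 46, 45, 46, 77, 89, 90, 89, 88, 87, 89, 91]
[85, 87, 88, 87, 86, 89, 88, 86, 59, 46, 49, 50, 50, 49, 50, 49, 51, 47, 49, 49, 48, 45, 75, 88, 89, 86, 83, 88, 86, 86]
bit tip [254.3977132  168.95359553]
160 [104, 102, 102, 103, 95, 91, 91, 123, 161, 184, 203, 224, 241, 239, 226, 212, 192, 168, 124, 102, 100, 100, 98, 99, 102]
162 [118, 118, 117, 116, 117, 118, 118, 130, 159, 182, 205, 225, 239, 239, 226, 212, 191, 166, 131, 117, 117, 118, 118, 120, 1
[... 201 characters left out ...]
9, 238, 224, 210, 191, 166, 129, 115, 117, 117, 117, 118, 116]
168 [115, 116, 114, 116, 116, 116, 117, 126, 157, 182, 202, 224, 238, 237, 226, 211, 192, 158, 124, 114, 116, 118, 115, 116, 116]
170 [115, 114, 114, 114, 116, 115, 115, 114, 119, 124, 123, 141, 153, 156, 147, 135, 120, 115, 114, 115, 113, 115, 113, 114, 116]
172 [115, 114, 112, 114, 113, 113, 114, 116, 114, 112, 113, 110, 111, 111, 112, 113, 114, 114, 114, 111, 115, 87, 74, 73, 73]
174 [116, 114, 113, 112, 113, 115, 116, 111, 114, 112, 111, 110, 112, 110, 111, 112, 114, 115, 114, 113, 104, 80, 74, 71, 73]
176 [113, 111, 113, 113, 112, 114, 115, 113, 112, 106, 106, 104, 105, 105, 105, 111, 111, 114, 111, 114, 100, 94, 83, 72, 73]
```

The screw head (column 254.9) lines up with the bit (254.5), and it presses on the flat with 12 N. It sits about 1 mm high, so I'll correct that.

Request:
jog_arm:
  steps:
    - {"translation": [-0.01,0,0.03],"angular": [0,0,0],"gripper": 0.2}
    - {"translation": [-0.01,0,0.06],"angular": [0,0,0],"gripper": 0.2}
    - {"translation": [-0.01,0,0.06],"angular": [0,0,0],"gripper": 0.2}
    - {"translation": [-0.01,0,0.06],"angular": [0,0,0],"gripper": 0.2}

```text
t: 16.8
tool_pos: [0.565, 0.0318, 0.1291]
tool_rot: [-3.131, -0.212, -0.01]
contact_force: [10.3, 0.7, 1.6]
grip_width: 0.0473
grip_force: 60.0
```

```bash
python3 go.py .5675 .0319 .1287 7.7
```

```text
t 16.8 pos [0.565  0.0318 0.1291] yaw 7.75 F [10.3  0.7  1.6] M [ 0.27 -2.05  0.02] w 0.0473 60.0 q7 -1.63
trans [0.1  0.01 0.02] ang [-0.02 -0.05  0.01]
```

```bash
python3 -c "
from plant import ctrl
print(ctrl.close_job())"
```

```text
the job is handed in; nothing more can be done
None
```

I handed the job in at 16.8 s. By my measurements the shaft is within about 0.5 mm of the driver line with its flat facing the tip, and the collar is still gripped, screw within about 0.5 mm of tip height and bearing on the flat at about 10 N, clear of the carriage. I have not seen the verdict.

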